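# Tip the packing tray into the parcel carton

### The arm

A 7-joint arm with a two-finger parallel gripper is mounted at the origin on the work surface. World frame = base frame: x ahead of the robot, y to its left, z up, the work surface at z = 0. Lengths are in mm, angles in rad, forces in N, time in s.
With the tool pointing down it reaches from about 400 to 900 mm from the base axis. Payload 5.6 kg.
Tool frame: the origin (TCP) lies midway between the tips of the shut fingers; the grasp point (between the pads) lies 19 mm behind it; x points along the fingers, y is the direction in which the jaws open and shut, and the axes are right-handed (so a half turn about x gives the same grasp; the last joint's range is limited). The gripper opens to 92 mm and grips with 3 to 60 N. Pads are 20 mm wide; open, the fingers measure 128 mm over their backs; the gripper's body (75 mm by 189 mm) begins 69 mm behind the grasp point.
Start: joints at [1.076, 0.468, -0.012, 1.603, 0.006, 1.071, -0.056], TCP at [283.742, -584.808, 183.592] pointing down, gripper open.
Joint ranges: [-2.53, 2.53], [-0.31, 2.02], [-1.57, 1.55], [0.28, 2.44], [-1.29, 4.43], [0.15, 1.84], [-2.92, 2.92]. Speed limits (rad/s): [2.57, 2.57, 3.14, 3.14, 3.14, 3.14, 3.14].

### API

Orientations are given as a rotation vector (axis times angle).
In Python, from cell import robot, grip, kin, viewer gives the robot as it stands. Calls block until the motion is done:
- robot.movep(position, orientation): joint-space move of the TCP to a pose.
- robot.servo_line(position, feed=150, rotation=None): straight line of the TCP; rotation=None keeps the orientation; feed is the mean speed in mm/s.
- robot.goto_joints(angles): joint-space move.
- grip(opening, newtons=None): opening from 0.0 (shut) to 1.0 (fully open); newtons is the grip in N (None keeps the last); returns when the fingers have stopped.
- robot.hold(seconds).
- kin.ik(position, orientation): joint angles nearest the present ones, or None.
- robot.observe(): the state.
- viewer.read_camera(name): name is "scene" or "top" or "wrist"; returns the picture (420x560x3 uint8, red, green, blue); there is no depth.
- viewer.camera_info(name): a dict with "camera_matrix" (3x3 intrinsics, pixels), "R" (3x3) and "t" (3): a world point X has camera coordinates R X + t. Camera axes: x right, y down, z forward; pixel columns grow to the right and rows downward; lengths in mm; the calibration is good to about 2 mm. The wrist camera is an equidistant fisheye: a pixel r from the principal point sees the ray r / f radians off the axis. A picture is of the moment at which its call begins: read the wrist's pose just before it. camera_info takes no time and is no camera call; for the wrist camera it gives the pose at the moment of the call.
A pose or a line that the arm cannot do raises robot.IKError and nothing moves.
- robot.job_done(): hands the job in, once; it reports no verdict.
Trained networks look in the newest picture that a camera, given by its name, has taken for a name from the list of things; names that differ only in an ending like _2 or _b are one class to them, and where a whole thing is asked for, a point or a joint stands for the part that bears it (a point fixed in the world has none). Each returns a list of dicts, best first, with "confidence" (0 to 1); they miss things now and then, are a little off and sometimes report something else, mostly with a low value. They report only what shows in the picture. A call takes as long as a camera call. They do not tell look-alikes from the thing itself.
- viewer.silhouettes(name, camera): "mask" (420x560 bool, what is visible of it).
- viewer.pinpoint(name, camera): "at" ([x, y, z] in mm, in the coordinates of the camera as it stood for that picture, good to about 4 mm: a listed point, or the origin of a listed thing).
The state is a dict: "t": time; "joints": joint angles; "joint_velocities": joint speeds; "joint_torque": joint torques, N m; "tcp_pos": TCP position; "tcp_rot": TCP orientation; "contact_force": force on the tool from outside, world axes, zero at the start; "wrist_torque": the same for the moment, N m; "grip_width": opening from 0.0 (shut) to 1.0 (fully open).
Only numpy, scipy, OpenCV 4.12 (cv2) and the standard library are available. Lean on these libraries where they do the work, as an engineer would, in place of code of your own. Each camera call takes 0.05 s, during which the arm holds its last target. There are 200 camera calls.

### The job

Fill the food parcel: slide the carton along the bench until it sits square against the stand under the tray's mouth, without crushing it. Then press the tray's edge down at the mouth end (the red pads are there for it), gently, until the tray lies on its stop and all four goods have slid into the carton, and ease the tray back level without letting it fall back. Leave the other jars and tins alone.

Things in the scene. Friction and masses are not known exactly. Their poses are not given: they have to be found in the camera images.
- stand: grey steel tip-tray stand, fixed to the bench. Origin: on the bench straight below the tray's pivot, midway between the side cheeks. x points level the way the tray discharges, y across the tray, z up. Pivot axis parallel to y, 125 mm up. An upright butt plate for the carton, 200 mm wide, 60 mm high, crosses the discharge side; its outer face is at x = +75 mm
- tray (a joint): tilt of the hinged steel tray, rad: 0 = level on its rear rests; grows as the mouth end goes down; 0.43 = fully tipped, lying on a hard stop. It is heavier behind the pivot: let go, it falls back level with a bang. Pressing a pad down takes up to about 13 N, far less once the goods slide forward or are gone; beyond 25 N at the pad, as when driven hard into the stop, the light tray suffers
- tray_mouth (a point): middle of the front edge of the tray floor, at the open mouth; moves with the tray. Level: 110 mm from the pivot axis, 140 mm above the bench. The tray is 280 mm long, 172 mm wide, with 35 mm side and rear walls, and a 22 mm flange folded outward along each side
- pad_left (a point): centre of the top face of the red press pad on the tray's flange, mouth end, +y side of the stand; pad 50 mm along x, 20 mm along y, 5 mm thick. Moves with the tray; level: 85 mm from the pivot axis towards the mouth, 55 mm above the pivot, 97 mm sideways of the middle, 180 mm above the bench
- pad_right (a point): the same pad on the -y side of the stand; either pad serves
- carton: the open cardboard carton, 180 mm (its x) by 260 mm (its y) by 80 mm high, walls and floor 5 mm, about 0.4 kg, loose on the bench; its board buckles beyond 25 N; origin at the centre of its underside. Its -x side is the one that belongs against the butt plate; it starts 35 to 75 mm short of it and a little askew
- carton_mid (a point): centre of the carton, 40 mm above its underside
- carton_near (a point): centre of the outer face of the carton wall that belongs against the stand's butt plate, 40 mm up
- carton_far (a point): centre of the outer face of the opposite carton wall, 40 mm up
- tin_blue_mid (a point): centre of a flat blue tin with bare lid, 72 mm diameter, 33 mm high, about 0.15 kg, one of the four goods lying in two rows of two in the tray in any order; they begin to slide when the tray is tipped some 15 to 21 degrees
- tin_brass_mid (a point): centre of a flat gold-coloured tin, same size, in the tray
- pack_yellow_mid (a point): centre of a yellow box with a red band, 70 x 62 x 42 mm, about 0.09 kg, in the tray
- pack_red_mid (a point): centre of a red box with a pale band, same size, in the tray
- jar_mid (a point): centre of a jar of preserves with a black lid, 74 mm diameter, 110 mm high; not part of the job
- can_mid (a point): centre of a tall can with a green label, 75 mm diameter, 90 mm high; not part of the job
- fish_tin_mid (a point): centre of a round tin with a red band, 86 mm diameter, 50 mm high; not part of the job
There are look-alikes about, which are no part of the job. What is shaped like the part that bears pack_yellow_mid but green or orange is not meant.

How it is judged (in metres and radians):
On the way, in this order (a step that is already met when the one before it is completed fails the run):
1. the carton sits square against the stand's butt plate (gap under 5 mm, within 0.05 rad, within 40 mm of the middle) while the tray is still level (x of carton_near in the frame of stand below 0.08 m and angle between the x axis of carton and the x axis of stand, either way round below 0.05 rad and y of carton_near in the frame of stand between -0.04 and 0.04 m and value of joint tray below 0.05 rad), for 0.3 s.
2. the tray is pressed fully down on its stop (tilt above 0.415 rad) and kept there (value of joint tray above 0.415 rad), for 0.2 s.
At the end, for the whole second after the job is handed in: all four goods lie inside the carton (centres within its walls and not above 85 mm from its underside), the carton still stands under the mouth (gap to the butt plate under 25 mm, within 0.12 rad, within 50 mm of the middle), at rest, and the tray is back level (tilt under 0.02 rad) (x of tin_blue_mid in the frame of carton between -0.085 and 0.085 m and y of tin_blue_mid in the frame of carton between -0.125 and 0.125 m and z of each of tin_blue_mid, tin_brass_mid, pack_yellow_mid, pack_red_mid in the frame of carton below 0.085 m and x of tin_brass_mid in the frame of carton between -0.085 and 0.085 m and y of tin_brass_mid in the frame of carton between -0.125 and 0.125 m and x of pack_yellow_mid in the frame of carton between -0.085 and 0.085 m and y of pack_yellow_mid in the frame of carton between -0.125 and 0.125 m and x of pack_red_mid in the frame of carton between -0.085 and 0.085 m and y of pack_red_mid in the frame of carton between -0.125 and 0.125 m and value of joint tray below 0.02 rad and x of carton_near in the frame of stand below 0.1 m and angle between the x axis of carton and the x axis of stand, either way round below 0.12 rad and y of carton_near in the frame of stand between -0.05 and 0.05 m and linear speed of carton below 0.02 m/s); the robot touches nothing.
It fails at once if the tray or its stand is pressed or knocked with more than 25 N (contact force between stand and the fingers above 25 N or contact force between stand and the arm above 25 N).
It fails at once if the tray is let go and falls back (faster than 1.5 rad/s) (velocity of joint tray below -1.5 rad/s).
It fails at once if the carton is crushed against the stand (more than 25 N) (contact force between carton and stand above 25 N).
It fails at once if a bystander is pushed (more than 15 mm) or tipped (distance of any of jar_mid, can_mid, fish_tin_mid from where it was at the start of the episode above 0.015 m or angle between any of jar_mid, can_mid, fish_tin_mid's own z axis and vertical above 0.2 rad).
It also fails if it takes over 72 s, if anything falls off the work surface, if the arm or the gripper's body presses on something with over 40 N, if the wrist force passes 120 N, or if a joint passes its speed limit or range.

## Working session

There is one attempt and no reset: what is moved stays moved. The work goes in short steps, each a Python script; the robot and the scene stay as the last script left them, time stands still between calls to the robot, and variables do not carry over. Pictures are saved under pics/ and viewed, about 8 in all and at most 12, crops included, and the job is handed in when it is done.

```bash
ls; mkdir -p pics
cat > h.py <<'E'
import numpy as np, cv2
from cell import robot, grip, kin, viewer
def w(cam,p):
    i=viewer.camera_info(cam); R=np.array(i["R"]); return R.T@(np.array(p)-np.array(i["t"]))
def save(cam,fn):
    im=np.array(viewer.read_camera(cam)); cv2.imwrite(fn,im[:,:,::-1]); return im
E
python3 - <<'E'
from h import *
np.set_printoptions(precision=1,suppress=True)
a=save("top","pics/a.png"); b=save("scene","pics/b.png")
cv2.imwrite("pics/ab.png",cv2.resize(np.hstack([a,b]),(1120,420))[:,:,::-1])
for c in("top","scene"):
  for n in "stand tray_mouth pad_left pad_right carton carton_mid carton_near carton_far jar_mid can_mid fish_tin_mid tin_blue_mid tin_brass_mid pack_yellow_mid pack_red_mid".split():
    print(c,n,[(w(c,d["at"]),round(d["confidence"],2)) for d in viewer.pinpoint(n,c)][:3])
print(robot.observe()["t"],robot.observe()["contact_force"],robot.observe()["tcp_rot"])
E
```

```text
pics
top stand [(array([583.1, 135.2,  -2.5]), 0.97), (array([598.4,  27.1, 140.7]), 0.72)]
top tray_mouth [(array([600.6,  23.4, 139.5]), 0.79)]
top pad_left [(array([692.4,  65.7, 176. ]), 0.73)]
top pad_right [(array([503.9,  32. , 175.6]), 0.55)]
top carton [(array([618.9, -72. ,   1.2]), 0.83), (array([584.1, 136.9,  -2. ]), 0.72)]
top carton_mid [(array([616. , -72.6,  37.5]), 0.96)]
top carton_near [(array([604.7,  14.5,  42.8]), 0.72)]
top carton_far [(array([605.4,  17.1,  41.1]), 0.36)]
top jar_mid [(array([599.5, 460.9,  58.4]), 0.62)]
top can_mid [(array([ 525.5, -462.3,   43.7]), 0.79), (array([615.6, 177.8, 153.5]), 0.49)]
top fish_tin_mid [(array([789.8, 102.2,  20.3]), 0.83), (array([598.3,  25.7, 143. ]), 0.43)]
top tin_blue_mid [(array([615.2, 177.1, 156. ]), 0.76)]
top tin_brass_mid []
top pack_yellow_mid [(array([356.4, 270.3,  17. ]), 0.94), (array([518.1, 239.2, 157.5]), 0.89), (array([341.2,  95.4,  18.4]), 0.85)]
top pack_red_mid [(array([599.2,  25.2, 141.2]), 0.36)]
scene stand [(array([579.1, 132.8,  -2.2]), 0.95), (array([499.2,  31.7, 183. ]), 0.67)]
scen
[... 357 characters left out ...]
1.2, -463.5,   44.3]), 0.52)]
scene carton_near [(array([604.4,  11. ,  38.4]), 0.82)]
scene carton_far [(array([ 633.9, -162.6,   39.2]), 0.81)]
scene jar_mid [(array([593.4, 457.8,  53. ]), 0.69)]
scene can_mid [(array([ 524.1, -462.3,   47.7]), 0.89), (array([789.2, 104.3,  25.3]), 0.66)]
scene fish_tin_mid [(array([789.4, 105.1,  26.4]), 0.74)]
scene tin_blue_mid [(array([613.1, 178.7, 156. ]), 0.59)]
scene tin_brass_mid [(array([531. , 161.7, 157.7]), 0.71)]
scene pack_yellow_mid [(array([337.8,  95.5,  24.9]), 0.92), (array([518.8, 248.1, 160.6]), 0.65), (array([354.1, 273.9,  21.9]), 0.64)]
scene pack_red_mid [(array([598.6, 257.6, 161.4]), 0.56)]
1.6 [-0.6 -0.1  0.1] [ 2.   0.5 -2. ]
```

View pics/a.png

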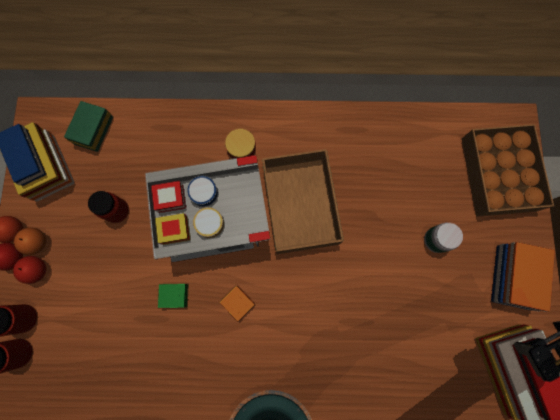

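View pics/b.png

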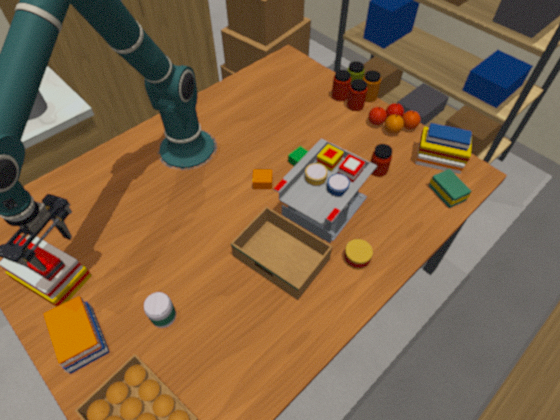

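The choices:
- **Goods in the tray (top view):** yellow pack (172,229), red pack (167,195), blue tin (202,191), brass tin (208,222).
- **Look-alikes, left alone:** green box (172,296), orange box (237,303). The egg tray at (510,170) is not the carton.
- **Carton:** (302,202).
- **Bystanders:** can (445,237), jar (107,207), fish tin (240,143).

The points give stand origin ≈ (582,133), with its x axis at about -80°. I'll do the close check with the wrist camera as I hover, then push with both open fingers so the carton squares up.

```bash
cat >> h.py <<'E'
from scipy.spatial.transform import Rotation as Ro
O=np.array([581.8,133.2,0.]); A=np.radians(-80.1)
X=np.array([np.cos(A),np.sin(A),0]); Y=np.array([-np.sin(A),np.cos(A),0]); Z=np.array([0,0,1.])
def S(x,y,z): return O+x*X+y*Y+z*Z
def st(p): d=np.array(p)-O; return np.array([d@X,d@Y,d[2]])
def rot(sgn,th=0):   # tool down, jaws along stand y; th tips it with the tray
    y=sgn*Y; x=-Z; M=np.column_stack([x,y,np.cross(x,y)])
    return (Ro.from_rotvec(th*Y)*Ro.from_matrix(M)).as_rotvec()
E
python3 - <<'E'
from h import *
np.set_printoptions(precision=3,suppress=True)
j0=np.array(robot.observe()["joints"])
for s in(1,-1):
  for p,th in((S(365,0,184),0),(S(365,0,30),0),(S(265,0,30),0),(S(85,-97,200),0),(S(100,-97,140),.43),(S(85,97,200),0),(S(100,97,140),.43)):
    q=kin.ik(p,rot(s,th)); print(s,None if q is None else np.array(q))
s=min((1,-1),key=lambda s:np.abs(np.array(kin.ik(S(365,0,184),rot(s)))-j0).max()); print("sign",s)
robot.movep(S(365,0,184),rot(s))
im=save("wrist","pics/c.png")
for n in("carton_near","carton_far","pad_left","pad_right","tray_mouth"):
  print(n,[(st(w("wrist",d["at"])),d["confidence"]) for d in viewer.pinpoint(n,"wrist")][:2])
m=viewer.read_camera("top")
for n in("carton_near","carton_far","carton_mid"):
  print(n,[(st(w("top",d["at"])),d["confidence"]) for d in viewer.pinpoint(n,"top")][:2])
o=robot.observe();print(o["t"],o["tcp_pos"],o["contact_force"],o["grip_width"])
E
```

```text
1 [ 0.559  0.564 -0.399  1.492  0.231  1.133  0.29 ]
1 [ 0.524  0.725 -0.345  1.596  0.298  0.873  0.24 ]
1 [ 0.476  0.688 -0.457  1.706  0.387  0.838  0.019]
1 [ 0.43   0.272 -0.654  1.908  0.193  1.024 -0.134]
1 [ 0.701  0.484 -0.659  1.894 -0.153  0.973  0.35 ]
1 [ 0.302  0.643 -0.701  1.428  0.423  1.225 -0.271]
1 [ 0.51   0.79  -0.697  1.414  0.052  1.132  0.112]
-1 [ 0.15   0.524  0.2    1.524 -0.112  1.105 -2.594]
-1 [ 0.116  0.698  0.25   1.628 -0.215  0.842 -2.515]
-1 [-0.     0.634  0.204  1.742 -0.171  0.783 -2.681]
-1 [-1.187  0.47   1.376  1.995 -0.519  1.107 -2.553]
-1 [ 0.178  0.387  0.002  1.928 -0.473  1.036 -2.502]
-1 [-0.876  0.907  1.34   1.516 -0.887  1.424 -2.46 ]
-1 [ 0.055  0.668  0.051  1.453 -0.483  1.188 -2.651]
sign 1
carton_near []
carton_far [(array([299.368,  -2.465,  40.589]), 0.92), (array([ 574.749, -162.203,   46.131]), 0.19)]
pad_left [(array([ 572.84 , -159.301,   44.442]), 0.33)]
pad_right []
tray_mouth []
carton_near [(array([123.371,   3.239,  42.524]), 0.67)]
carton_far [(array([304.065,  -5.959,  40.503]), 0.66)]
carton_mid [(array([206.323,   0.244,  37.78 ]), 0.64)]
3.9417 [ 644.525 -226.429  184.014] [ 0.709 -0.602 -0.524] 0.9973818560328233
```

View pics/c.png

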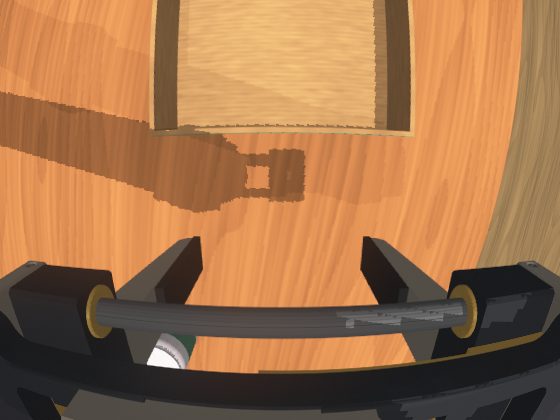

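The wrist view shows the open carton's far wall straight ahead, from (150,133) to (412,133), nearly parallel to the jaws and with clear bench to lower onto. It is unmistakably the carton. Next is the push, with force checks.

```bash
cat > push.py <<'E'
from h import *
robot.servo_line(S(365,0,35),feed=150)
robot.hold(.2); f0=np.array(robot.observe()["contact_force"])
robot.servo_line(S(325,0,35),feed=80)
x=325; log=[]
while x>255:
    x-=3 if x>276 else 0.7
    robot.servo_line(S(x,0,35),feed=40 if x>276 else 15)
    o=robot.observe(); f=(np.array(o["contact_force"])-f0)@X
    log.append((round(x,1),round(float(st(o["tcp_pos"])[0]),1),round(float(f),1)))
    if abs(f)>8: break
print(log, o["t"])
robot.hold(.4)
print((np.array(robot.observe()["contact_force"])-f0)@X)
viewer.read_camera("top");viewer.read_camera("scene")
for c in("top","scene"):
  for n in("carton_near","carton_far","carton_mid"):
    print(n,[(st(w(c,d["at"])).round(1),d["confidence"]) for d in viewer.pinpoint(n,c)][:2])
E
python3 push.py
```

```text
[(322, 322.2, -0.6), (319, 318.7, -0.8), (316, 315.6, -0.1), (313, 312.7, -0.5), (310, 310.0, 0.2), (307, 307.0, 1.5), (304, 303.7, 1.8), (301, 300.5, 1.2), (298, 297.5, 0.3), (295, 294.5, 1.4), (292, 291.5, 0.1), (289, 288.5, 1.1), (286, 285.5, 0.4), (283, 282.5, 1.7), (280, 279.5, 0.9), (277, 276.5, 1.8), (274, 273.7, 0.9), (273.3, 273.3, 2.0), (272.6, 272.6, 3.2), (271.9, 271.8, 2.8), (271.2, 271.0, 1.7), (270.5, 270.4, 2.2), (269.8, 269.7, 2.6), (269.1, 269.0, 1.4), (268.4, 268.3, 2.0), (267.7, 267.6, 1.3), (267.0, 266.9, 2.1), (266.3, 266.2, 1.3), (265.6, 265.5, 1.3), (264.9, 265.0, 1.9), (264.2, 264.9, 5.3), (263.5, 264.8, 5.0), (262.8, 264.7, 8.3)] 14.2833
7.426214527584946
carton_near [(array([75.4,  6.5, 41. ]), 0.72)]
carton_far [(array([250.9,  -3.1,  42.6]), 0.6)]
carton_mid [(array([163.4,  -3.2,  37.9]), 0.6), (array([-38.3,  40.4, 154.4]), 0.28)]
carton_near [(array([254.8,  -1.8,  38.8]), 0.69), (array([77.1,  0.1, 39.2]), 0.66)]
carton_far [(array([254.8,   3.2,  36.5]), 0.93)]
carton_mid [(array([162.4,  -1. ,  41.9]), 0.9), (array([-316.7,   67.5,   52.3]), 0.32)]
```

The carton is home: carton_near at x≈75–77, and the force rose only at contact. I'll back off, shut the gripper and hover over pad_right.

```bash
cat > hover.py <<'E'
from h import *
robot.servo_line(S(285,0,35),feed=80)
robot.servo_line(S(285,0,240),feed=200)
grip(0.0)
robot.movep(S(85,-97,240),rot(1))
robot.hold(.2)
im=save("wrist","pics/d.png"); 
for n in("pad_right","tray_mouth","pad_left","carton_near","tin_brass_mid"):
  print(n,[(st(w("wrist",d["at"])).round(1),d["confidence"]) for d in viewer.pinpoint(n,"wrist")][:2])
im2=save("top","pics/e.png")
for n in("pad_right","pad_left","tray_mouth","carton_mid","carton_far"):
  print(n,[(st(w("top",d["at"])).round(1),d["confidence"]) for d in viewer.pinpoint(n,"top")][:2])
cv2.imwrite("pics/de.png",np.hstack([cv2.resize(im[:300],(400,214)),cv2.resize(im2[130:280,120:400],(400,214))])[:,:,::-1])
o=robot.observe();print(o["t"],st(o["tcp_pos"]),o["contact_force"],o["grip_width"])
E
python3 hover.py
```

```text
pad_right [(array([ 85.1, -99.3, 176.5]), 0.73)]
tray_mouth [(array([108.4,  -3.4, 141.1]), 0.63)]
pad_left [(array([ 80.3,  94.7, 176.5]), 0.63), (array([ 65. , 196.5,  23. ]), 0.56)]
carton_near []
tin_brass_mid [(array([-35. , -45.5, 157. ]), 0.92)]
pad_right []
pad_left [(array([ 84.4,  97.2, 178.1]), 0.8)]
tray_mouth []
carton_mid [(array([1.609e+02, 1.000e-01, 3.960e+01]), 0.97)]
carton_far [(array([254.5,  -5. ,  41.8]), 0.88), (array([164.5,   0.7,   2.5]), 0.46)]
19.725 [ 84.94010527 -96.98795909 240.04596458] [-0.08059698  0.6192783  -0.4101029 ] 0.004669752212529595
```

View pics/de.png

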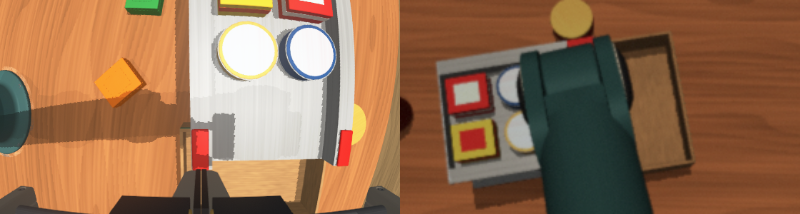

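Both views agree. The wrist view shows the shut fingers right over the red pad at (200,150) in the montage, with the goods clear of the gripper. The top view shows the carton square beneath the mouth. Now I'll press along the pad's arc with force checks.

```bash
cat > press.py <<'E'
from h import *
def arc(th,h): return S(85*np.cos(th)+h*np.sin(th),-98,125+h*np.cos(th)-85*np.sin(th))
if __name__=="__main__":
    robot.servo_line(S(85,-98,188),feed=80,rotation=rot(1)); robot.hold(.3)
    f0=np.array(robot.observe()["contact_force"]); F=lambda o:float(np.array(o["contact_force"])[2]-f0[2])
    z=188
    while z>172:
        z-=1; robot.servo_line(S(85,-98,z),feed=15); o=robot.observe()
        if F(o)>2.5: break
    print("contact",z,F(o),o["t"])
    h=z-125; th=0; log=[]
    while th<0.50:
        th+=0.015; robot.servo_line(arc(th,h),feed=20,rotation=rot(1,th)); o=robot.observe(); f=F(o)
        log.append((round(th,3),round(float(st(o["tcp_pos"])[2]-arc(th,h)[2]),1),round(f,1)))
        if f>19 or (th>.425 and f>11): break
    robot.hold(.5); o=robot.observe()
    open("state","w").write(f"{th} {h}")
    print(log); print(o["t"],F(o),st(o["tcp_pos"]))
    a=save("scene","pics/f.png"); b=save("top","pics/g.png")
    for c in("scene","top"):
      for n in("tray_mouth","pad_left"):
        if c=="scene" or n: 
          print(c,n,[(st(w(c,d["at"])).round(1),d["confidence"]) for d in viewer.pinpoint(n,c)][:2])
    cv2.imwrite("pics/fg.png",np.hstack([cv2.resize(a[100:310,200:480],(400,300)),cv2.resize(b[100:310,120:400],(400,300))])[:,:,::-1])
E
python3 press.py
```

```text
contact 172 -0.7397951077828825 24.825
[(0.015, -0.1, -0.1), (0.03, -0.1, -0.6), (0.045, -0.1, -1.1), (0.06, -0.1, 0.7), (0.075, -0.1, 0.2), (0.09, -0.1, 0.5), (0.105, -0.1, -1.5), (0.12, -0.1, -0.8), (0.135, -0.1, -1.1), (0.15, -0.1, -0.6), (0.165, -0.1, -0.6), (0.18, -0.1, -0.3), (0.195, -0.1, -0.2), (0.21, -0.2, -0.8), (0.225, 0.3, 1.9), (0.24, 0.6, 6.1), (0.255, 0.6, 7.0), (0.27, 0.6, 8.5), (0.285, 0.6, 5.9), (0.3, 0.6, 6.3), (0.315, 0.6, 6.8), (0.33, 0.6, 7.0), (0.345, 0.5, 6.6), (0.36, 0.5, 6.9), (0.375, 0.5, 7.1), (0.39, 0.5, 7.7), (0.405, 0.4, 6.4), (0.42, 0.4, 5.8), (0.435, 0.4, 6.5), (0.45, 0.3, 6.7), (0.465, 0.3, 5.6), (0.48, 0.3, 5.8), (0.495, 0.2, 6.3), (0.51, 0.1, 5.0)]
33.825 4.091368658339063 [ 99.07892376 -97.52291545 124.52878757]
scene tray_mouth [(array([ 62.2, 200.1,  27.3]), 0.73), (array([108.3,  -1. , 108.1]), 0.7)]
scene pad_left [(array([ 94.3,  97.7, 156.2]), 0.97)]
top tray_mouth [(array([106.6,  -1. , 109.7]), 0.93), (array([-317.5,   72.5,   56.2]), 0.16)]
top pad_left [(array([ 95.7,  93.7, 152.1]), 0.81)]
```

View pics/fg.png

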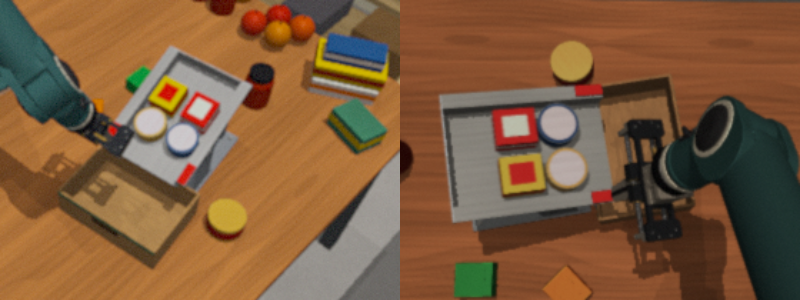

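The tray is only at about 0.29 rad (mouth 109 mm high) while the TCP is at 124 mm, far below the pad. So the fingertip must have gone past the pad and something higher up is bearing on it. I'll look close up before continuing.

Run:
```python
from h import *
a=save("wrist","pics/h.png"); b=save("scene","pics/i.png"); c=cv2.imread("pics/g.png")[:,:,::-1]
cv2.imwrite("pics/hi.png",np.vstack([np.hstack([cv2.resize(b[150:250,230:350],(400,300),interpolation=2),cv2.resize(c[180:290,210:350],(400,300),interpolation=2)]),np.hstack([cv2.resize(a,(400,300)),cv2.resize(cv2.imread("pics/d.png")[:,:,::-1],(400,300))])])[:,:,::-1])
for n in("pad_right","pad_left"): print([(st(w("wrist",d["at"])).round(1),d["confidence"]) for d in viewer.pinpoint(n,"wrist")][:2])
o=robot.observe();print(o["t"],o["contact_force"],o["wrist_torque"],o["grip_width"])
for c in("scene","top"):
  i=viewer.camera_info(c);p=np.array(i["camera_matrix"])@(np.array(i["R"])@np.array(o["tcp_pos"])+np.array(i["t"]));print(c,p[:2]/p[2])
print(Ro.from_rotvec(o["tcp_rot"]).as_matrix())
```

```text
[(array([  96. , -100.4,  152.2]), 0.65)]
[(array([ 91.9, 100.6, 151.5]), 0.82)]
34.325 [-0.61037548  0.37307166 -0.07392579] [-0.47210672 -0.19792528  0.03935468] 0.0035228922469635804
scene [277.41157405 197.44840078]
top [264.63648709 238.81898263]
[[-8.50363504e-02  9.85019075e-01  1.50020802e-01]
 [ 4.81574679e-01  1.72443453e-01 -8.59272416e-01]
 [-8.72269825e-01 -8.23170716e-04 -4.89024206e-01]]
```

View pics/hi.png

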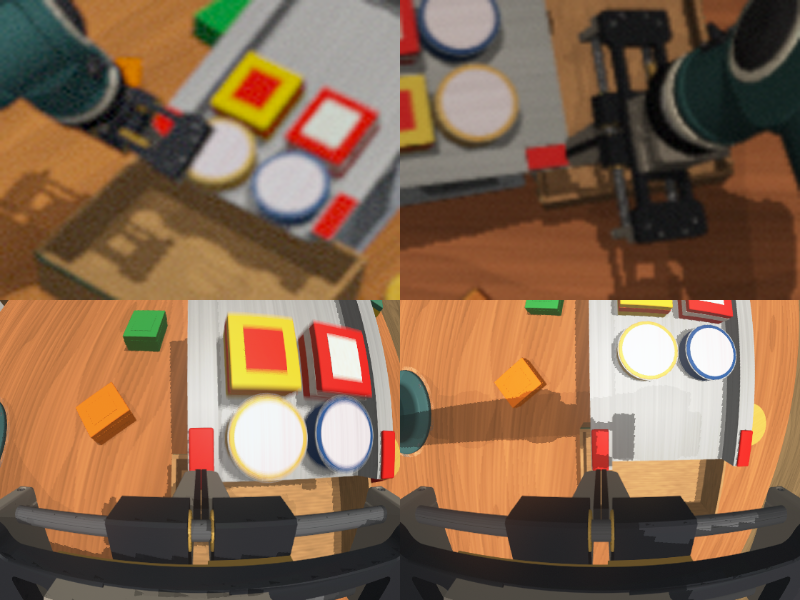

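Run:
```python
from h import *
o=robot.observe();i=viewer.camera_info("wrist");K=np.array(i["camera_matrix"]);R=np.array(i["R"]);t=np.array(i["t"])
T=Ro.from_rotvec(o["tcp_rot"]).as_matrix();p0=np.array(o["tcp_pos"])
def pj(P):
    c=R@P+t; r=np.hypot(c[0],c[1]); a=np.arctan2(r,c[2]); return (K[:2,2]+np.array([K[0,0],K[1,1]])*a*c[:2]/r).round(0)
print("cam in tool",T.T@(-R.T@t-p0))
for k in(0,-10,-19,-28,-40,-60):print(k,pj(p0+T[:,0]*k),pj(p0+T[:,0]*k+T[:,2]*10),pj(p0+T[:,0]*k-T[:,2]*10))
for n,q in dict(padtop=(96,-100,152)).items():print(n,pj(S(*q)))
im=cv2.imread("pics/h.png");cv2.imwrite("pics/h2.png",cv2.resize(im[160:340,200:360],(711,600)[0:2],interpolation=cv2.INTER_CUBIC))
print(o["t"],o["contact_force"])
```

```text
cam in tool [-201.35296965   -0.56079942  -68.24936969]
0 [282. 234.] [282. 249.] [282. 220.]
-10 [282. 240.] [282. 254.] [282. 224.]
-19 [282. 245.] [282. 260.] [282. 229.]
-28 [282. 250.] [282. 266.] [282. 234.]
-40 [282. 258.] [282. 275.] [282. 241.]
-60 [282. 274.] [282. 293.] [283. 255.]
padtop [280. 225.]
34.325 [-0.61037548  0.37307166 -0.07392579]
```

View pics/h2.png

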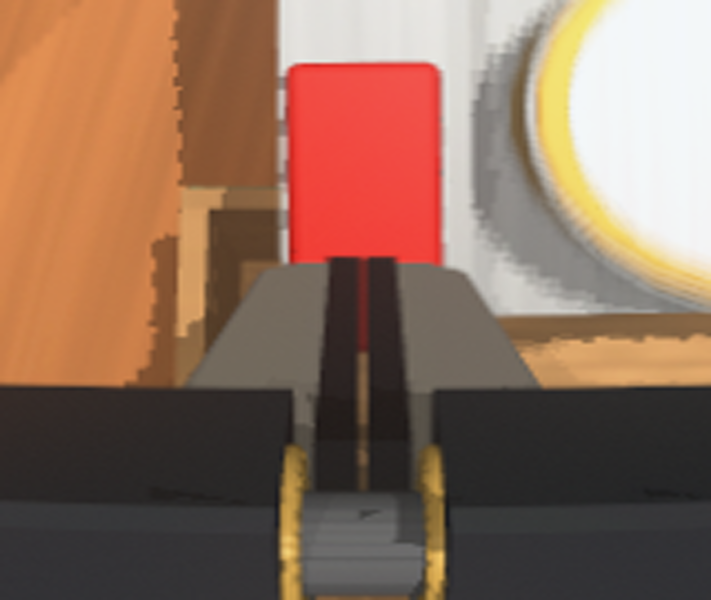

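The wrist picture settles it. The real fingertip shows at row 237, about 28 mm behind the reported TCP. That matches the late contact: the tray started moving at TCP z≈152. So the contact is sound, on the front half of the pad, with a tool offset of about 27 mm. I'll continue down along the arc by that much, with fine force-checked steps near the stop.

```bash
cat > press2.py <<'E'
from h import *
f0z=-0.4; F=lambda o:float(o["contact_force"][2])-f0z
o=robot.observe(); p0=st(o["tcp_pos"]); th0=.29
rel=lambda th:np.array([91.6*np.cos(th)+55.5*np.sin(th),0,55.5*np.cos(th)-91.6*np.sin(th)])
go=lambda th,feed:robot.servo_line(S(*(p0+rel(th)-rel(th0))),feed=feed)
th=.38; go(th,50); o=robot.observe(); log=[(th,round(F(o),1))]
while th<.54:
    th+=.007; go(th,12); o=robot.observe(); f=F(o); log.append((round(th,3),round(f,1),round(float(st(o["tcp_pos"])[2]),1)))
    if f>18 or (th>.41 and f>10): break
robot.hold(.4); o=robot.observe(); print(log); print(o["t"],F(o),st(o["tcp_pos"]))
np.save("p0.npy",np.r_[p0,th])
a=save("scene","pics/j.png"); 
for n in("tray_mouth","pad_left"): print(n,[(st(w("scene",d["at"])).round(1),d["confidence"]) for d in viewer.pinpoint(n,"scene")][:2])
b=save("top","pics/k.png")
for n in("tray_mouth","pad_left"): print(n,[(st(w("top",d["at"])).round(1),d["confidence"]) for d in viewer.pinpoint(n,"top")][:2])
cv2.imwrite("pics/jk.png",np.hstack([cv2.resize(a[100:310,200:480],(400,300)),cv2.resize(b[100:310,120:400],(400,300))])[:,:,::-1])
E
python3 press2.py
```

```text
[(0.38, 3.1), (0.387, 3.6, 114.3), (0.394, 3.1, 113.5), (0.401, 2.5, 112.7), (0.408, 2.9, 111.9), (0.415, 3.3, 111.2), (0.422, 3.1, 110.4), (0.429, 3.3, 109.7), (0.436, 2.6, 108.9), (0.443, 2.0, 108.2), (0.45, 2.4, 107.4), (0.457, 4.2, 107.0), (0.464, 9.9, 106.8), (0.471, 16.4, 106.8)]
38.3167 15.284547114519349 [ 99.44533171 -98.35614021 106.74149327]
tray_mouth []
pad_left [(array([ 98.3,  99.5, 140. ]), 0.97)]
tray_mouth [(array([105.2,  -3.2,  92.6]), 0.65), (array([117.2,  37.3,  23. ]), 0.32)]
pad_left [(array([ 99.5,  96.3, 138.4]), 0.59)]
```

View pics/jk.png

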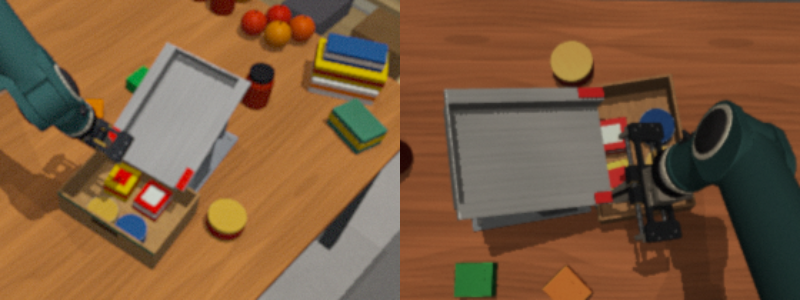

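The tray is on its stop: pad at 140 mm, mouth at 93 mm, sharp force rise to 16 N. The tray is empty and all four goods show in the carton. Now I'll ease it back along the same arc.

```bash
cat > back.py <<'E'
from h import *
F=lambda o:float(o["contact_force"][2])+.4
d=np.load("p0.npy"); p0=d[:3]; th=d[3]; th0=.29
rel=lambda th:np.array([91.6*np.cos(th)+55.5*np.sin(th),0,55.5*np.cos(th)-91.6*np.sin(th)])
log=[]
while th>-.12:
    th-=.03 if th>.06 else .015
    robot.servo_line(S(*(p0+rel(th)-rel(th0))),feed=25 if th>.06 else 12); log.append((round(th,2),round(F(robot.observe()),1)))
print(log,robot.observe()["t"])
p=st(robot.observe()["tcp_pos"])
robot.servo_line(S(p[0]+10,p[1],p[2]+80),feed=120)
robot.movep(S(285,-150,260),rot(1)); robot.hold(.5)
a=save("scene","pics/l.png"); G="tray_mouth pad_left pad_right carton_mid carton_far carton_near tin_blue_mid tin_brass_mid pack_yellow_mid pack_red_mid jar_mid can_mid fish_tin_mid".split()
for n in G: print(n,[(st(w("scene",d["at"])).round(1),round(d["confidence"],2)) for d in viewer.pinpoint(n,"scene")][:2])
b=save("top","pics/m.png")
for n in G[:6]: print(n,[(st(w("top",d["at"])).round(1),round(d["confidence"],2)) for d in viewer.pinpoint(n,"top")][:2])
cv2.imwrite("pics/lm.png",np.hstack([cv2.resize(a[100:310,200:480],(400,300)),cv2.resize(b[100:310,120:400],(400,300))])[:,:,::-1])
print(robot.observe()["t"])
E
python3 back.py
```

```text
[(np.float64(0.44), 3.0), (np.float64(0.41), 3.5), (np.float64(0.38), 3.6), (np.float64(0.35), 3.7), (np.float64(0.32), 4.7), (np.float64(0.29), 4.3), (np.float64(0.26), 5.3), (np.float64(0.23), 5.4), (np.float64(0.2), 5.6), (np.float64(0.17), 6.6), (np.float64(0.14), 6.2), (np.float64(0.11), 5.7), (np.float64(0.08), 5.5), (np.float64(0.05), 6.8), (np.float64(0.04), 6.1), (np.float64(0.02), 6.8), (np.float64(0.01), 6.9), (np.float64(-0.01), 6.0), (np.float64(-0.02), 6.7), (np.float64(-0.04), 7.0), (np.float64(-0.05), 2.7), (np.float64(-0.07), 0.0), (np.float64(-0.08), -0.3), (np.float64(-0.1), 0.4), (np.float64(-0.11), -0.4), (np.float64(-0.13), 0.8)] 46.0083
tray_mouth [(array([109.9,   2. , 139.6]), 0.95)]
pad_left [(array([ 83. ,  97.3, 186. ]), 0.73)]
pad_right [(array([  84.4, -100.2,  183.9]), 0.94)]
carton_mid [(array([165.3,   0.3,  42. ]), 0.56)]
carton_far [(array([256.9,  -0.4,  38.9]), 0.77)]
carton_near [(array([74.8, -0.6, 35.3]), 0.59)]
tin_blue_mid [(array([215.4,  39.5,  20.9]), 0.54)]
tin_brass_mid [(array([212.3, -34.7,  22.5]), 0.78)]
pack_yellow_mid [(array([  -1.8, -247.6,   23.5]), 0.95), (array([120.1, -46.4,  25.2]), 0.63)]
pack_red_mid [(array([124.9,  36.6,  28.7]), 0.58)]
jar_mid [(array([-313.5,   68.7,   55.4]), 0.88)]
can_mid []
fish_tin_mid [(array([ 62.5, 199.7,  25.4]), 0.76)]
tray_mouth [(array([110.5,  -0.2, 141.4]), 0.94)]
pad_left [(array([ 83.2,  96.2, 176.9]), 0.85)]
pad_right [(array([ 85. , -94.6, 175.5]), 0.72), (array([162.2,   0. ,   2.5]), 0.49)]
carton_mid [(array([163.3,   0.2,  38. ]), 0.58)]
carton_far [(array([257.7,  -1.9,  40.8]), 0.74), (array([210.4, -36. ,  22.5]), 0.5)]
carton_near []
49.1417
```

View pics/lm.png

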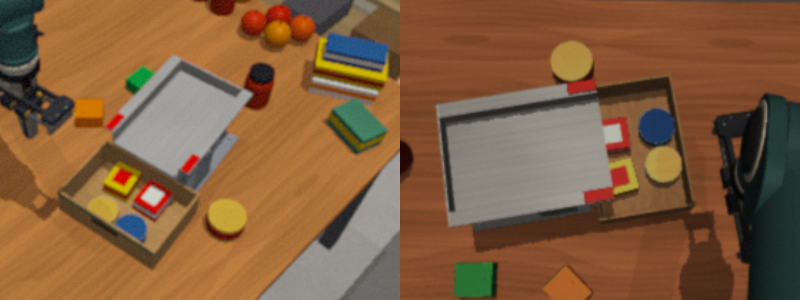

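The tray is level, all four goods lie in the carton, and the arm is clear.

```bash
python3 -c "
from h import *
robot.job_done()"
```

```text
the job is handed in; nothing more can be done
```

The job is done and handed in at about 49 s of the 72 s allowed. No verdict was reported.

- **Carton:** I pushed it square against the butt plate with both open fingers, stopping at about 8 N. Afterwards its near face was at x ≈ 75 mm and its centre within a few mm of the middle.
- **Tray:** I pressed pad_right down to the stop, peaking at about 16 N. There the mouth was at 93 mm and the pad at 140 mm, which matches 0.43 rad. I then eased it back along the same arc, with the finger carrying it until it was level. The last check showed the mouth at 140 mm.
- **Goods:** in the last pictures all four lie inside the carton, centres 21–29 mm above the bench.
- **Bystanders:** the jar and fish tin were found where they started. The final check did not find the can, but the arm passed well above it.

**What disagreed:** the fingertips bore about 27 mm further back than the reported TCP. The first press therefore met the pad late and tipped the tray only to about 0.29 rad. I confirmed the offset in the wrist picture and corrected for it. Pad heights also differed by up to 9 mm between the scene and top cameras.

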